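# Tilt the slide carrier out of its deep bin

## Task

Take the slide carrier out of the deep grey bin: it cannot be lifted straight up because one end sits under a ledge inside, so lift the handle end over the rim first, with the other end still under the ledge, and draw the carrier out at a slant. Then lay it flat on the floor of the shallow tray, handle up, without dropping it, and let go. Do not disturb the small bottle and the jar that stand behind.

Things in the scene. Friction and masses are not known exactly. Their poses are not given: they have to be found in the camera images.
- bin: Deep narrow open bin of grey painted metal, fixed, 150 x 88 x 60 mm (x, y, z). Origin: centre of its underside; x along its length, z up; rim 60 mm above the desk. Walls and floor 4 mm thick: inside 142 x 80 mm, inner floor at z = 4 mm. A ledge overhangs the inside at its -x end only; its +x end points away from the robot, within 0.4 rad.
- carrier: Slide carrier, 0.14 to 0.28 kg: flat aluminium plate 130 x 70 x 6 mm (x, y, z) with two long windows and an upright handle at its +x end, 100 mm tall in all. Origin: centre of the plate's underside; z up when flat. At the start it lies flat on the bin's inner floor, x axis along the bin's (within 0.03 rad, 3 mm of centred), its -x end under the ledge, the grip bar above the rim.
- carrier_grip (a point): Centre of the black grip bar of the carrier's handle: 12 mm thick along the carrier's x, 56 mm along y, 28 mm high, at carrier x = 58, y = 0, z = 86 mm, on two 8 mm posts 42 mm apart. Axes as the carrier's.
- carrier_center (a point): Centre of the carrier's plate, half-way through its 6 mm thickness; axes as the carrier's.
- carrier_edge (a point): Middle of the lower edge of the plate at its handle end (carrier x = 65 mm, z = 0).
- carrier_tail (a point): Middle of the lower edge of the plate at the end without handle, under the ledge at the start (carrier x = -65 mm, z = 0).
- tray: Shallow open plastic tray, fixed, 108 x 219 x 22 mm (x, y, z). Origin: centre of its underside; its long side is y; z up. Floor 2 mm thick, flat inside 94 x 200 mm, walls 21 mm high. Its long side points away from the robot, within 0.3 rad; it lies left or right of the bin.
- oil_bottle: Small brown bottle with white cap, 30 mm across, 66 mm tall, loose, standing behind; a bystander. Origin at the centre of its underside.
- jar: Round clear jar with black lid, 59 mm across, 102 mm tall, loose, standing behind; a bystander. Origin at the centre of its underside.
- bin_ledge (a point): Middle of the lower front edge of the steel ledge inside the bin (bin x = -49, z = 30 mm). The ledge is as wide as the inside, 3 mm thick, reaches from the inner end wall (bin x = -71 mm) 22 mm out to this point, and its underside is 26 mm above the inner floor. Axes as the bin's.
There are look-alikes about, which are no part of the job. Of the things that look like the carrier, the larger one is meant.

How it is judged:
By the outcome, as a careful person would: the job done as asked, in the order asked, and still so for the second after the job is handed in, with the robot touching nothing.
It also fails if it takes over 42 s, if anything falls off the work surface, if the arm or the gripper's body presses on something with over 40 N, if the wrist force passes 120 N, or if a joint passes its speed limit or range.

## Robot

A 6-joint arm with a two-finger parallel gripper is mounted at the origin on a cart in front of the work surface, level with it; the furniture and walls round the work are solid. World frame = base frame: x ahead of the robot, y to its left, z up, the work surface at z = 0. Lengths are in m, angles in rad, forces in N, time in s.
With the tool pointing down it reaches from about 0.2 to 0.875 m from the base axis. Payload 3.4 kg.
Tool frame: the origin (TCP) lies at the very end of the fingers, on their centre line; the grasp point (between the pads) lies 19 mm behind it; z points along the fingers, y is the line along which they close (so a half turn about z gives the same grasp; the last joint's range is limited). The gripper opens to 94 mm and grips with 3 to 60 N. Pads are 16 mm wide; open, the fingers measure 119 mm over their backs; the gripper's body (75 mm by 177 mm) begins 78 mm behind the grasp point.
Start: joints at [1.189, 0.276, 1.505, -0, 1.361, -0.121], TCP at [0.148, 0.556, 0.205] pointing down, gripper open.
Joint ranges: [-2.89, 2.89], [-0.75, 2.08], [0.22, 2.7], [-1.18, 4.32], [0.11, 2.71], [-2.7, 2.7]. Speed limits (rad/s): [2.57, 2.57, 3.14, 3.14, 3.14, 3.14].

## Interface

Orientations are given as a rotation vector (axis times angle).
In Python, from station import r gives the robot as it stands.
- The arm moves only by the tool carry_out, never from a script. Its argument "series" is a list of rows, each a list of 7 numbers: the turn, a rotation vector about the tool's x, y, z in degrees, then the shift along the tool's x, y, z in mm, then the opening in per cent of the stroke, from 0 (shut) to 100 (fully open). A call has exactly 5 rows; each row shifts and turns the commanded pose from where the row before left it, along the tool's axes as they then stand; what a row does not reach is not made up. A row lasts 1/12 s, in which the tool goes at most 41.7 mm and 7.16 degrees, less where a joint would pass 70% of its speed; a pose out of reach is approached as far as the arm can. A call with a gripper value outside its range is refused whole. The fingers move at their own pace and stop on an object; "squeeze" is the grip in N (left out, the last holds). Time passes only in rows, so rows that do not move let the fingers close, or fill a call up. It gives the time, the measured TCP pose, the force, the opening and the grip force at its end, in the units of the state.
- r.get_obs(): the state, without advancing time (a new reading comes with each control period).
- r.snapshot(name): name is "side" or "top" or "wrist"; returns the picture (400x640x3 uint8, blue, green, red); there is no depth.
- r.get_calibration(name): a dict with "fovy" (degrees; the focal length in pixels is half the picture's height over the tangent of half this angle, whatever the lens; pixels are square), "cx", "cy" (the principal point, pixels), "R" (3x3) and "t" (3): a world point X has camera coordinates R X + t; the wrist camera has in their place "mount" (4x4, takes a point from camera to tool coordinates, whose origin is the TCP and whose axes are the flange's). Camera axes: x right, y down, z forward; pixel columns grow to the right and rows downward; lengths in m; the calibration is good to about 2 mm. A picture is of the moment at which its call begins: read the wrist's pose just before it. get_calibration takes no time and is no camera call.
- r.close_job(): hands the job in; it is judged then, once.
The state is a dict: "time": time; "joints": joint angles; "qvel": joint speeds; "joint_efforts": joint torques, N m; "position": TCP position; "orientation": TCP orientation; "force": force on the tool from outside, world axes, zero at the start; "torque": the same for the moment, N m; "opening": finger opening in m; "grasp_force": force on a finger pad.
Only numpy, scipy, OpenCV 4.12 (cv2) and the standard library are available. Lean on these libraries where they do the work, as an engineer would, in place of code of your own. Each camera call takes 0.05 s, during which the arm holds its last target. There are 200 camera calls.

## Working session

There is one attempt and no reset: what is moved stays moved. The work goes in short steps, Python scripts to look and compute and a tool call to move; the robot and the scene stay as the last step left them, time stands still between calls to the robot, and variables do not carry over. Pictures are saved under pics/ and viewed, at most 10 in all, crops included, and the job is handed in when it is done.

Besides the shell and the picture viewer there is one more tool, called by a JSON object that holds its "name" and its "arguments". carry_out: Moves the arm, as the interface text tells. Its arguments: {"type":"object","properties":{"series":{"type":"array","items":{"type":"array","items":{"type":"number"}}},"squeeze":{"type":"number"}},"required":["series"]}

```bash
mkdir -p pics; ls
python3 - <<'E'
from station import r
import cv2,numpy as np
np.set_printoptions(precision=4,suppress=True)
o=r.get_obs(); print(o)
a=[]
for n in("top","side"):
    im=r.snapshot(n); cv2.imwrite(f"pics/{n}0.png",im); print(n,r.get_calibration(n))
print(r.get_calibration("wrist"))
E
```

```text
pics
{'time': 0.0, 'joints': array([ 1.189 ,  0.2766,  1.5061, -0.    ,  1.3607, -0.121 ]), 'qvel': array([-0.0005,  0.001 , -0.0004,  0.0009,  0.0007,  0.001 ]), 'joint_efforts': array([ -0.0009, -40.4566, -23.723 ,   0.07  ,   0.0343,  -0.0001]), 'position': array([0.1481, 0.555 , 0.2046]), 'orientation': array([-0.4085, -3.1145,  0.0028]), 'force': array([-0.1223, -0.5864,  0.8633]), 'torque': array([-0.0007, -0.0665, -0.0391]), 'grasp_force': 0.0, 'opening': 0.09406264681630344}
top {'fovy': 42.55020496257185, 'cx': 318.8932208032435, 'cy': 200.1596790211721, 'R': array([[ 0.0106, -0.9999, -0.0021],
       [-0.9997, -0.0105, -0.0222],
       [ 0.0221,  0.0024, -0.9998]]), 't': array([-0.161 ,  0.4854,  1.1113])}
side {'fovy': 50.99727224979247, 'cx': 318.6566160803523, 'cy': 191.29558906221536, 'R': array([[-0.8189, -0.5739, -0.01  ],
       [-0.3005,  0.4435, -0.8444],
       [ 0.489 , -0.6885, -0.5356]]), 't': array([0.3302, 0.2674, 0.648 ])}
{'fovy': 66.61990112789479, 'cx': 328.84787261346634, 'cy': 200.994891130715, 'mount': array([[-0.0017, -0.9582, -0.286 ,  0.0828],
       [ 1.    , -0.0019,  0.0005, -0.0003],
       [-0.001 , -0.286 ,  0.9582, -0.181 ],
       [ 0.    ,  0.    ,  0.    ,  1.    ]])}
```

View pics/top0.png

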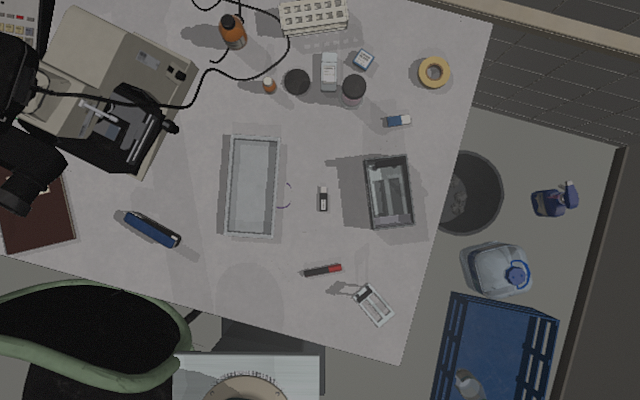

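View pics/side0.png

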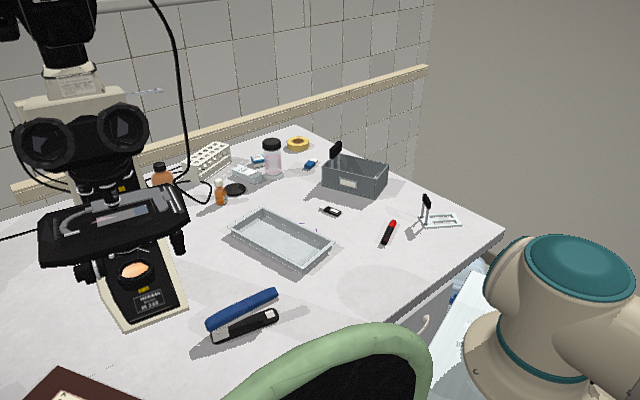

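The top view shows the bin at (388,191) with a carrier inside, its black grip near (388,160), the tray at (250,186), the jar and bottle behind at about (354,88) and (269,86). There are two carrier-like things: one in the bin at (388,190) and a smaller one on the desk at (375,303). The one in the bin fits because it is the larger and sits in the bin. The side view agrees: grip at (336,150), look-alike at (428,205).

```bash
cat > h.py <<'E'
import cv2,numpy as np
from station import r
from scipy.spatial.transform import Rotation as Ro
np.set_printoptions(precision=4,suppress=True)
def ray(c,uv,pose=None):
    f=200/np.tan(np.radians(c['fovy'])/2)
    d=np.array([(uv[0]-c['cx'])/f,(uv[1]-c['cy'])/f,1.])
    if 'R' in c: R=np.array(c['R']);return -R.T@c['t'],R.T@d
    M=np.array(c['mount']);p,q=pose;W=Ro.from_rotvec(q).as_matrix()
    return W@M[:3,3]+p, W@M[:3,:3]@d
def onz(c,uv,z,pose=None):
    o,d=ray(c,uv,pose);return o+d*(z-o[2])/d[2]
def tri(rs):
    A=sum(np.eye(3)-np.outer(d,d)/(d@d) for o,d in rs);b=sum((np.eye(3)-np.outer(d,d)/(d@d))@o for o,d in rs)
    return np.linalg.solve(A,b)
def blobs(im,box,lo,hi,amin=20):
    x0,y0,x1,y1=box
    h=cv2.inRange(im[y0:y1,x0:x1],np.array(lo),np.array(hi))
    n,l,s,c=cv2.connectedComponentsWithStats(h)
    out=[]
    for i in range(1,n):
        if s[i,4]>=amin:
            ys,xs=np.nonzero(l==i);rc=cv2.minAreaRect(np.c_[xs+x0,ys+y0].astype(np.float32))
            out.append((s[i,4],c[i]+[x0,y0],rc,cv2.boxPoints(rc)))
    return sorted(out,key=lambda t:-t[0])
E
python3 - <<'E'
from h import *
t=cv2.imread("pics/top0.png");s=cv2.imread("pics/side0.png")
ct=r.get_calibration("top");cs=r.get_calibration("side")
A=cv2.resize(t[140:330,335:435],None,fx=3,fy=3,interpolation=cv2.INTER_CUBIC)
B=cv2.resize(t[120:245,215:290],None,fx=4,fy=4,interpolation=cv2.INTER_CUBIC)
A=cv2.copyMakeBorder(A,0,0,0,0,0);B=cv2.copyMakeBorder(B,0,70,0,0,0)
cv2.imwrite("pics/crop.png",np.hstack([A,B]))
for b in blobs(t,(360,145,415,235),(0,0,0),(45,45,45)): print('top',b[0],b[1],b[2])
for b in blobs(s,(320,135,350,165),(0,0,0),(50,50,50)): print('side',b[0],b[1],b[2])
E
```

```text
side 139 [335.3381 149.3813] ((335.37646484375, 149.39410400390625), (8.67721939086914, 18.764484405517578), 40.601295471191406)
```

View pics/crop.png

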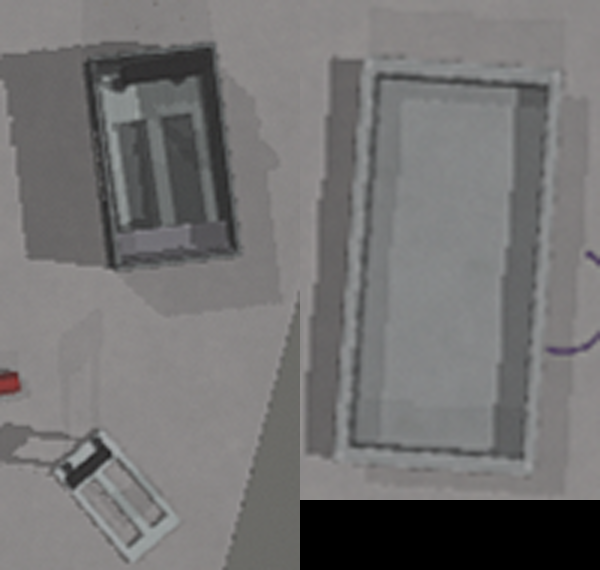

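The crop confirms it: the large carrier is in the bin with its handle at the far end, and the smaller look-alike lies on the desk. The bin's rim corners are about (364,159), (406,155), (415,223), (372,229) and the tray's are (233,135), (280,138), (272,237), (225,235).

Run:
```python
from h import *
ct=r.get_calibration("top");cs=r.get_calibration("side")
def rect(px,z):
    P=np.array([onz(ct,p,z)[:2] for p in px]);c=P.mean(0)
    far=(P[0]+P[1])/2;near=(P[2]+P[3])/2;d=far-near
    print('c',c,'len',np.linalg.norm(d),'wid',np.linalg.norm((P[0]+P[3]-P[1]-P[2])/2),'yaw',np.arctan2(d[1],d[0]));return c,np.arctan2(d[1],d[0])
c,y=rect([(364.3,159.3),(406.3,154.7),(415,223.3),(372.3,229.3)],.06)
rect([(233,135.5),(280,138),(272.5,237),(225,235)],.022)
print('grip exp',c+.058*np.array([np.cos(y),np.sin(y)]))
print('grip side ray at z=.09',onz(cs,(335.4,149.4),.09),onz(cs,(335.4,149.4),.086))
print('jar,bottle',onz(ct,(354,86),.1),onz(ct,(269.5,86),.066))
o=r.get_obs();print(o['position'],Ro.from_rotvec(o['orientation']).as_matrix())
```

```text
c [ 0.5051 -0.3017] len 0.14432529023394391 wid 0.08823273694510463 yaw 0.12736487110599817
c [ 0.515  -0.0136] len 0.2134560339548706 wid 0.10140581068158709 yaw -0.06448455746322261
grip exp [ 0.5626 -0.2943]
grip side ray at z=.09 [ 0.5574 -0.2964  0.09  ] [ 0.5617 -0.3031  0.086 ]
jar,bottle [ 0.7139 -0.2238  0.1   ] [ 0.7205 -0.0515  0.066 ]
[0.1481 0.5551 0.2047] [[-0.9662  0.2579 -0.0006]
 [ 0.2579  0.9662 -0.0015]
 [ 0.0002 -0.0016 -1.    ]]
```

{"name": "carry_out", "arguments": {"series": [[0,0,6.8,0,0,0,100],[0,0,6.8,0,0,0,100],[0,0,6.8,0,0,0,100],[0,0,6.8,0,0,0,100],[0,0,6.8,0,0,0,100]], "squeeze": 50}}

```text
time: 0.52
position: [0.1482, 0.5553, 0.205]
orientation: [1.31, 2.855, -0.002]
force: [-0.7, 0.0, -0.0]
opening: 0.0939
grasp_force: 0.0
```

{"name": "carry_out", "arguments": {"series": [[0,0,6.8,0,0,0,100],[0,0,6.8,0,0,0,100],[0,0,6.8,0,0,0,100],[0,0,6.8,0,0,0,100],[0,0,6.6,0,0,0,100]]}}

```text
time: 0.93
position: [0.1481, 0.5552, 0.205]
orientation: [2.083, 2.351, -0.002]
force: [0.4, -0.3, -0.2]
opening: 0.0938
grasp_force: 0.0
```

{"name": "carry_out", "arguments": {"series": [[0,0,0,-36,12,0,100],[0,0,0,-36,12,0,100],[0,0,0,-36,12,0,100],[0,0,0,-36,12,0,100],[0,0,0,-36,12,0,100]]}}

```text
time: 1.35
position: [0.2306, 0.3828, 0.205]
orientation: [2.075, 2.358, -0.001]
force: [1.1, 0.2, 0.5]
opening: 0.0938
grasp_force: 0.0
```

{"name": "carry_out", "arguments": {"series": [[0,0,0,-36,12,0,100],[0,0,0,-36,12,0,100],[0,0,0,-36,12,0,100],[0,0,0,-36,12,0,100],[0,0,0,-36,12,0,100]]}}

```text
time: 1.77
position: [0.3128, 0.2119, 0.2053]
orientation: [2.076, 2.358, 0.0]
force: [1.5, 0.8, 0.5]
opening: 0.0936
grasp_force: 0.0
```

{"name": "carry_out", "arguments": {"series": [[0,0,0,-36,12,0,100],[0,0,0,-36,12,0,100],[0,0,0,-36,12,0,100],[0,0,0,-36,12,0,100],[0,0,0,-36,12,0,100]]}}

```text
time: 2.18
position: [0.3951, 0.0408, 0.2054]
orientation: [-2.077, -2.357, -0.0]
force: [1.0, 1.4, 0.1]
opening: 0.0941
grasp_force: 0.0
```

{"name": "carry_out", "arguments": {"series": [[0,0,0,-36,12,0,100],[0,0,0,-36,12,0,100],[0,0,0,-36,12,0,100],[0,0,0,-36,12,0,100],[0,0,0,-36,12,0,100]]}}

```text
time: 2.6
position: [0.4774, -0.1302, 0.2051]
orientation: [-2.077, -2.356, -0.0]
force: [0.7, -0.5, -0.1]
opening: 0.0942
grasp_force: 0.0
```

{"name": "carry_out", "arguments": {"series": [[0,0,0,-36,12,0,100],[0,0,0,-36,12,0,100],[0,0,0,-36,12,0,100],[0,0,0,0,0,0,100],[0,0,0,0,0,0,100]]}}

```text
time: 3.02
position: [0.5268, -0.2324, 0.2041]
orientation: [-2.078, -2.353, 0.0]
force: [0.1, -0.1, -1.1]
opening: 0.0939
grasp_force: 0.0
```

Run:
```python
from h import *
o=r.get_obs();print(o['position'],o['orientation'],o['joints'])
im=r.snapshot("wrist");cv2.imwrite("pics/w1.png",im);np.save("w1.npy",np.r_[o['position'],o['orientation']])
```

```text
[ 0.5268 -0.2324  0.2041] [-2.078  -2.3532  0.0003] [-0.5365  0.2791  1.5038  0.0002  1.3609 -0.6606]
```

View pics/w1.png

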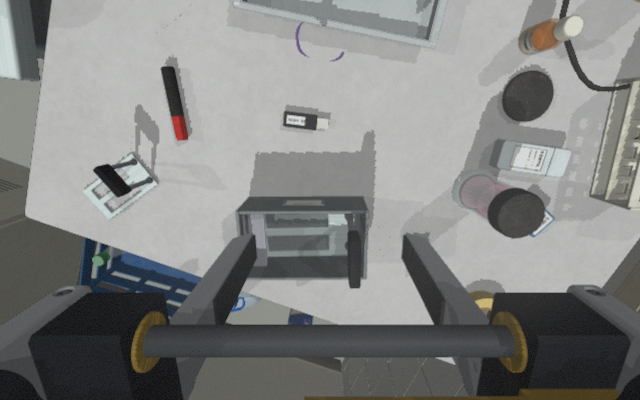

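The wrist view shows the grip bar at about (355,258), between the finger lines, with the bin's rim from (237,198) to (368,278). The jar at (500,205) is well clear.

Run:
```python
from h import *
im=cv2.imread("pics/w1.png");w=np.load("w1.npy");P=(w[:3],w[3:]);c=r.get_calibration("wrist")
for b in blobs(im,(338,222,370,296),(0,0,0),(48,48,48),60): print(b[0],b[1],b[2])
g=cv2.cvtColor(im,6)
for y in(245,260,275): print(y,g[y,338:376])
print(g[224:296,354])
W=Ro.from_rotvec(w[3:]).as_matrix()
for uv in[(354.5,232),(354.5,288),(354.5,260)]:
    X=onz(c,uv,.104,P);print(uv,X,'tool-rel mm',W.T@(X-w[:3])*1e3)
rs=[ray(c,(354.5,258),P),ray(r.get_calibration("side"),(335.4,149.4))];print('tri',tri(rs))
```

```text
245 [131 130 128 129 130 128 113  82  70  60  54  52  53  57  57  55  57  56
  58  57  57  56  57  67  74  73 111 129 122 137 165 179 179 179 179 178
 177 178]
260 [ 67  70  69  69  70  68  67  64  70  60  53  53  57  59  58  60  58  57
  58  57  56  55  55  65  67  81 122 130 124 159 177 177 180 176 178 178
 177 178]
275 [ 65  63  64  70  69  69  73  74  72  68  59  53  54  60  59  61  61  59
  62  58  58  57  63  69  72 107 129 126 139 172 187 187 185 187 186 188
 188 187]
[ 92  87  81  82  84  85  70  49  52  48  51  50  54  50  49  53  49  51
  53  56  60  57  55  56  56  55  60  54  57  59  58  59  53  60  56  57
  58  58  60  56  58  61  59  58  58  60  62  59  60  59  60  61  61  59
  61  63  62  61  63  58  61  60  60  65 142 188 189 189 188 187 185 187]
(354.5, 232) [ 0.5566 -0.2616  0.104 ] tool-rel mm [-32.742   26.166  100.0085]
(354.5, 288) [ 0.5658 -0.3243  0.104 ] tool-rel mm [-96.1363  27.5742  99.9111]
(354.5, 260) [ 0.5611 -0.292   0.104 ] tool-rel mm [-63.523   26.8498  99.9612]
tri [ 0.5619 -0.2997  0.087 ]
```

{"name": "carry_out", "arguments": {"series": [[0,0,0,-33.5,13.5,0,100],[0,0,0,-33.5,13.5,0,100],[0,0,0,0,0,0,100],[0,0,0,0,0,30,100],[0,0,0,0,0,30,100]]}}

```text
time: 3.48
position: [0.5628, -0.2933, 0.1467]
orientation: [2.073, 2.355, 0.002]
force: [0.9, -0.3, -0.7]
opening: 0.094
grasp_force: 0.0
```

{"name": "carry_out", "arguments": {"series": [[0,0,0,0,0,30,100],[0,0,0,0,0,25,100],[0,0,0,0,0,16,100],[0,0,0,0,0,0,100],[0,0,0,0,0,0,100]]}}

```text
time: 3.9
position: [0.5611, -0.292, 0.0742]
orientation: [-2.073, -2.357, -0.0]
force: [0.6, -0.2, 1.2]
opening: 0.094
grasp_force: 0.0
```

Run:
```python
from h import *
o=r.get_obs();print(o['position'],o['orientation'],o['force'])
im=r.snapshot("wrist");cv2.imwrite("pics/w2.png",im)
```

```text
[ 0.5611 -0.292   0.0742] [-2.0733 -2.3571 -0.0001] [ 0.6322 -0.1838  1.1948]
```

View pics/w2.png

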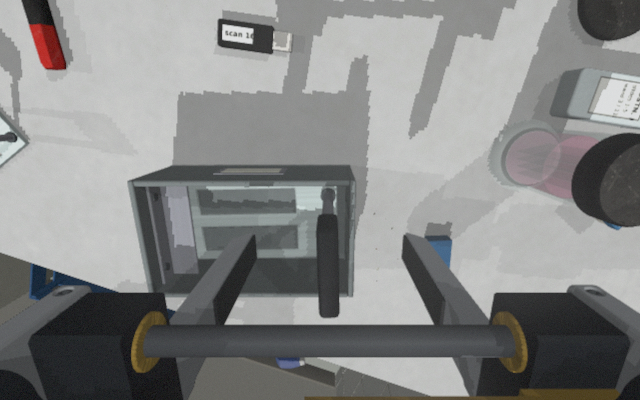

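The bar sits at column 328, midway between the fingers (254 and 404), rows 214–317, and both fingers are clear of the rim. Next is closing the grip.

{"name": "carry_out", "arguments": {"series": [[0,0,0,-3,0,3,100],[0,0,0,0,0,0,50],[0,0,0,0,0,0,5],[0,0,0,0,0,0,0],[0,0,0,0,0,0,0]]}}

```text
time: 4.37
position: [0.5625, -0.2971, 0.072]
orientation: [2.076, 2.357, 0.0]
force: [0.2, -0.1, -0.2]
opening: 0.0707
grasp_force: 0.0
```

{"name": "carry_out", "arguments": {"series": [[0,0,0,0,0,0,0],[0,0,0,0,0,0,0],[0,0,0,0,0,0,0],[0,0,0,0,0,0,0],[0,0,0,0,0,0,0]]}}

```text
time: 4.78
position: [0.5623, -0.2969, 0.0714]
orientation: [-2.076, -2.357, -0.0]
force: [-0.8, -0.5, -1.2]
opening: 0.0371
grasp_force: 0.0
```

{"name": "carry_out", "arguments": {"series": [[0,0,0,0,0,0,0],[0,0,0,0,0,0,0],[0,0,0,0,0,0,0],[0,0,0,0,0,0,0],[0,0,0,0,0,0,0]]}}

```text
time: 5.2
position: [0.562, -0.2969, 0.0714]
orientation: [-2.076, -2.357, 0.0]
force: [-0.7, -0.3, 0.8]
opening: 0.0119
grasp_force: 49.9
```

```bash
cat > plan.py <<'E'
from h import *
# pivot lift about tail, tool frame now: y=carrier x, z=down, TCP at carrier (58,0,67)mm
import sys
n=int(sys.argv[1]);step=float(sys.argv[2])
# rows: turn about tool x; +x turn takes y->z (down); need y up => negative
a=np.radians(step);p=np.array([-123.,-67.-4+4]) ; # TCP->tail in (carrier x,z), tool-fixed: y=-123, z(down)=+67
v=np.array([123.,67.])  # tail->TCP in carrier (x,z up), constant in tool frame
R=np.array([[np.cos(a),-np.sin(a)],[np.sin(a),np.cos(a)]])
d=R@v-v
print('turn',-step,'tool shift before-turn y,z:',d[0],-d[1]); d2=R.T@d;print('in after-turn axes',d2[0],-d2[1])
E
python3 plan.py 5 6; python3 -c "from h import *;print(r.get_obs())"
```

```text
turn -6.0 tool shift before-turn y,z: -7.677213908635167 -12.48996797159569
in after-turn axes -6.3296001692304085 -13.224033992247062
{'time': 5.2, 'joints': array([-0.5953,  0.4611,  1.564 , -0.0001,  1.1171, -0.722 ]), 'qvel': array([ 0.    ,  0.0009,  0.0001,  0.0002,  0.0007, -0.0001]), 'joint_efforts': array([  0.2441, -47.971 , -21.1462,   0.1661,  -0.1265,   0.0016]), 'position': array([ 0.562 , -0.2969,  0.0714]), 'orientation': array([-2.076 , -2.3572,  0.0003]), 'force': array([-0.7246, -0.2831,  0.7963]), 'torque': array([-0.0817,  0.1154,  0.0144]), 'grasp_force': 49.94742035865784, 'opening': 0.011900123037176837}
```

{"name": "carry_out", "arguments": {"series": [[0,0,0,0,0,-2,0],[-6,0,0,0,-7,-13,0],[-6,0,0,0,-7,-13,0],[0,0,0,0,0,0,0],[0,0,0,0,0,0,0]]}}

```text
time: 5.62
position: [0.545, -0.2989, 0.0988]
orientation: [1.983, 2.245, 0.236]
force: [-0.2, 0.6, -1.7]
opening: 0.0117
grasp_force: 50.0
```

```bash
cat > tail.py <<'E'
from h import *
g=np.array([.5620,-.2969,.0714]);W0=Ro.from_rotvec([-2.076,-2.3572,.0003]).as_matrix()
o=r.get_obs();W=Ro.from_rotvec(o['orientation']).as_matrix()
u=np.array([np.cos(.127),np.sin(.127)])
for n,v in(('tail',[0,-123,67]),('edge',[0,7,67]),('tcp',[0,0,0])):
    X=o['position']+W@np.array(v)/1e3; print(n,'world',X,'bin x',((X[:2]-g[:2])@u+.058)*1e3)
print('pitch',np.degrees(np.arcsin(W[2,1])),'f',o['force'],o['torque'],o['opening'],o['joints'],o['time'])
E
python3 tail.py
```

```text
tail world [ 0.4394 -0.312   0.0078] bin x -65.57275355641629
edge world [ 0.5656 -0.2963  0.0347] bin x 61.614770421354606
tcp world [ 0.545  -0.2989  0.0988] bin x 40.90639723192586
pitch 11.938477148342564 f [-0.2178  0.6421 -1.7464] [-0.0898  0.124   0.0655] 0.011729001228863162 [-0.7115  0.3396  1.7166  0.1899  0.9537 -0.9354] 5.6167
```

{"name": "carry_out", "arguments": {"series": [[-6,0,0,0,-7,-13,0],[-6,0,0,0,-7,-13,0],[-6,0,0,0,-7,-13,0],[0,0,0,0,0,0,0],[0,0,0,0,0,0,0]]}}

```text
time: 6.03
position: [0.516, -0.3029, 0.1272]
orientation: [1.825, 2.067, 0.54]
force: [1.2, -0.5, -2.6]
opening: 0.0114
grasp_force: 50.0
```

```bash
python3 tail.py; python3 -c "
from h import *
im=r.snapshot('side');cv2.imwrite('pics/s2.png',cv2.resize(im[80:260,260:460],None,fx=3,fy=3))"
```

```text
tail world [ 0.4416 -0.3119  0.0088] bin x -63.29029978272616
edge world [ 0.5544 -0.2979  0.0721] bin x 50.28282791378521
tcp world [ 0.516  -0.3029  0.1272] bin x 11.567198522816513
pitch 29.114856797932276 f [ 1.2379 -0.4654 -2.6145] [-0.162   0.4965 -0.0468] 0.011358937150563991 [-0.9358  0.2244  1.9302  0.6179  0.8262 -1.4496] 6.0333
```

View pics/s2.png

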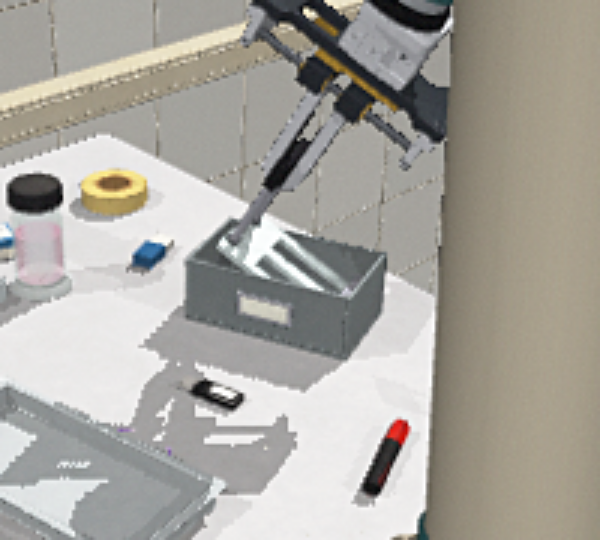

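The side crop shows the carrier slanted, handle end at about (230,235) just over the rim, with the other end still low inside. I'll add a few more degrees and then draw it along its own plane.

{"name": "carry_out", "arguments": {"series": [[-5,0,0,0,-6,-11,0],[0,0,0,0,0,-1,0],[0,0,0,0,8,0,0],[0,0,0,0,10,0,0],[0,0,0,0,0,0,0]]}}

```text
time: 6.5
position: [0.5242, -0.3027, 0.1473]
orientation: [1.768, 2.013, 0.619]
force: [1.2, 0.2, -2.1]
opening: 0.0115
grasp_force: 50.0
```

```bash
python3 tail.py
```

```text
tail world [ 0.4607 -0.3111  0.0227] bin x -44.27541482845167
edge world [ 0.5673 -0.2971  0.0958] bin x 63.21212495773515
tcp world [ 0.5242 -0.3027  0.1473] bin x 19.740119674104953
pitch 34.22541765839582 f [ 1.2124  0.2119 -2.0882] [-0.1693  0.5422 -0.0238] 0.01151773478513549 [-0.978   0.2049  1.9523  0.7413  0.8399 -1.5759] 6.5
```

{"name": "carry_out", "arguments": {"series": [[0,0,0,0,12,0,0],[0,0,0,0,15,0,0],[0,0,0,0,15,0,0],[0,0,0,0,14,0,0],[0,0,0,0,0,0,0]]}}

```text
time: 6.92
position: [0.5705, -0.2961, 0.1792]
orientation: [1.766, 2.014, 0.62]
force: [0.2, -0.3, -1.8]
opening: 0.0117
grasp_force: 50.0
```

{"name": "carry_out", "arguments": {"series": [[0,0,0,0,7,-10,0],[0,0,0,0,11,-17,0],[0,0,0,0,11,-17,0],[0,0,0,0,11,-17,0],[0,0,0,0,0,0,0]]}}

```text
time: 7.33
position: [0.5676, -0.2976, 0.2541]
orientation: [1.765, 2.01, 0.617]
force: [0.0, 0.0, -2.0]
opening: 0.0116
grasp_force: 50.0
```

```bash
python3 tail.py; python3 -c "
from h import *
im=r.snapshot('side');cv2.imwrite('pics/s3.png',cv2.resize(im[60:260,260:460],None,fx=3,fy=3))"
```

```text
tail world [ 0.5046 -0.3064  0.1293] bin x -0.17442922585244464
edge world [ 0.6109 -0.2923  0.2028] bin x 107.10592121387651
tcp world [ 0.5676 -0.2976  0.2541] bin x 63.48834793431812
pitch 34.38694242403793 f [ 0.0458  0.0392 -2.0034] [-0.1741  0.4938  0.0066] 0.011643752675272026 [-0.8953  0.1398  1.7362  0.6028  1.0105 -1.2865] 7.3333
```

View pics/s3.png

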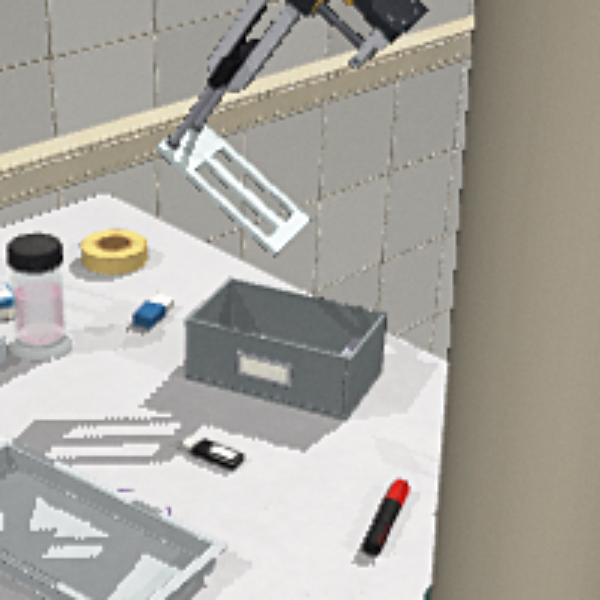

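The carrier hangs free above the bin, plate from (165,150) to (300,240) in the crop. Next I level it, turn it to the tray's direction and carry it across.

{"name": "carry_out", "arguments": {"series": [[6.9,0,0,0,0,0,0],[6.9,0,0,0,0,0,0],[6.9,0,0,0,0,0,0],[6.9,0,0,0,0,0,0],[6.8,0,0,0,0,0,0]]}}

```text
time: 7.8
position: [0.5656, -0.2959, 0.2491]
orientation: [-2.07, -2.353, 0.011]
force: [0.5, -0.4, -2.5]
opening: 0.0119
grasp_force: 50.0
```

{"name": "carry_out", "arguments": {"series": [[0,0,5.5,0,0,0,0],[0,0,5.5,0,0,0,0],[0,0,0,0,0,0,0],[0,0,0,20,0,0,0],[0,0,0,30,0,0,0]]}}

```text
time: 8.22
position: [0.5683, -0.2479, 0.2473]
orientation: [-2.288, -2.145, 0.007]
force: [0.9, 1.3, -2.8]
opening: 0.0118
grasp_force: 50.0
```

{"name": "carry_out", "arguments": {"series": [[0,0,0,35,-2,0,0],[0,0,0,35,-2,0,0],[0,0,0,35,-2,0,0],[0,0,0,35,-2,0,0],[0,0,0,35,-2,0,0]]}}

```text
time: 8.63
position: [0.569, -0.0694, 0.2487]
orientation: [-2.285, -2.148, 0.005]
force: [0.7, 0.4, -2.5]
opening: 0.0116
grasp_force: 50.0
```

{"name": "carry_out", "arguments": {"series": [[0,0,0,30,-2,0,0],[0,0,0,15,0,0,0],[0,0,0,8,0,0,0],[0,0,0,0,0,0,0],[0,0,0,0,0,0,0]]}}

```text
time: 9.05
position: [0.5711, -0.0186, 0.2493]
orientation: [-2.287, -2.148, 0.006]
force: [0.0, -0.5, -2.6]
opening: 0.0119
grasp_force: 50.0
```

```bash
python3 tail.py; python3 -c "
from h import *
o=r.get_obs();print(o['position'],o['orientation']);np.save('w4.npy',np.r_[o['position'],o['orientation']])
im=r.snapshot('side');w=r.snapshot('wrist');cv2.imwrite('pics/s4f.png',im);cv2.imwrite('pics/w4f.png',w)
cv2.imwrite('pics/c4.png',np.vstack([cv2.resize(im[80:290,170:410],(640,560))[:300],w[:300]]))"
```

```text
tail world [ 0.448  -0.0109  0.183 ] bin x -18.82649112915009
edge world [ 0.5778 -0.019   0.1823] bin x 108.83842776723229
tcp world [ 0.5711 -0.0186  0.2493] bin x 102.31573047315915
pitch -0.3068259096151021 f [ 0.0448 -0.5059 -2.5606] [-0.0844 -0.0576  0.0019] 0.011898879959664863 [-0.1541  0.2529  1.4292 -0.0004  1.4648 -0.0913] 9.05
[ 0.5711 -0.0186  0.2493] [-2.2872 -2.148   0.0057]
```

View pics/c4.png

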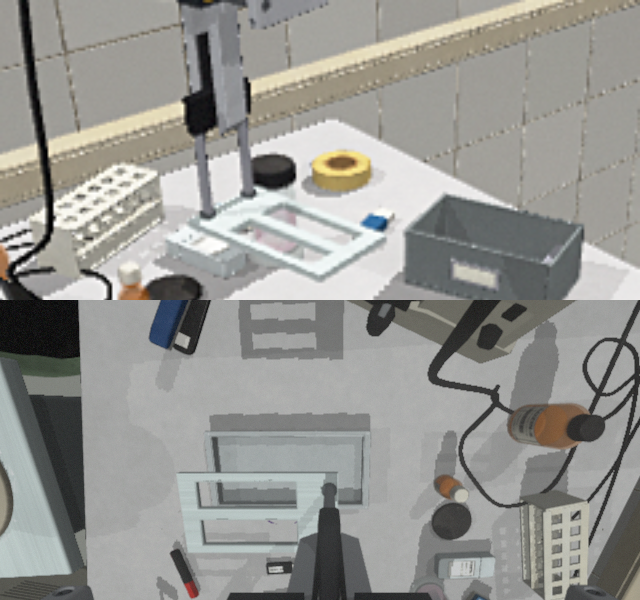

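The side crop shows the plate level under the grip, and the wrist view shows carrier edges parallel to the tray's. In full-picture pixels the tray's rim corners are (205,132), (371,133) and the plate's tail corners are (178,173), (188,252). Now to check the offset.

Run:
```python
from h import *
w=np.load("w4.npy");P=(w[:3],w[3:]);c=r.get_calibration("wrist");W=Ro.from_rotvec(w[3:]).as_matrix()
def T(uv,z): return W.T@(onz(c,uv,z,P)-w[:3])*1e3
print('tray near-left',T((205,132),.022),'far-left',T((371,133),.022))
print('tail corners',T((178,173),.188),T((188,252),.188), 'edge corner',T((337,172),.188))
t=np.array([.515,-.0136,.022]);print('tray centre from top', W.T@(t-w[:3])*1e3)
```

```text
tray near-left [  56.3153 -161.9281  228.2233] far-left [ 54.7417  56.1399 227.0554]
tail corners [  34.8219 -121.4771   62.003 ] [ -35.5401 -122.7833   62.0056] edge corner [35.5668  7.4491 61.3126]
tray centre from top [  1.4822 -55.13   227.648 ]
```

{"name": "carry_out", "arguments": {"series": [[-0.3,0,0,1.5,4,25,0],[0,0,0,0,0,35,0],[0,0,0,0,0,35,0],[0,0,0,0,0,30,0],[0,0,0,0,0,20,0]]}}

```text
time: 9.57
position: [0.5736, -0.018, 0.1017]
orientation: [-2.291, -2.145, 0.003]
force: [-0.6, 0.5, -1.6]
opening: 0.0118
grasp_force: 50.0
```

{"name": "carry_out", "arguments": {"series": [[0,0,0,0,0,14,0],[0,0,0,0,0,9,0],[0,0,0,0,0,4,0],[0,0,0,0,0,0,0],[0,0,0,0,0,0,0]]}}

```text
time: 9.98
position: [0.5763, -0.0172, 0.0786]
orientation: [2.291, 2.148, 0.003]
force: [-0.3, 0.0, -2.2]
opening: 0.0119
grasp_force: 50.0
```

```bash
python3 tail.py
```

```text
tail world [ 0.4537 -0.0092  0.0114] bin x -13.03801285163867
edge world [ 0.5834 -0.0176  0.0116] bin x 114.5807170767695
tcp world [ 0.5763 -0.0172  0.0786] bin x 107.56105250726304
pitch 0.11977608818098241 f [-0.3414  0.0157 -2.2319] [-0.0797 -0.0368 -0.0408] 0.011910418725714739 [-0.1512  0.3742  1.6938  0.0011  1.0715 -0.0871] 9.9833
```

9.5 mm left to the floor; lowering slowly.

{"name": "carry_out", "arguments": {"series": [[0,0,0,0,0,3,0],[0,0,0,0,0,3,0],[0,0,0,0,0,1.5,0],[0,0,0,0,0,1,0],[0,0,0,0,0,0,0]]}}

```text
time: 10.4
position: [0.5756, -0.0166, 0.0698]
orientation: [2.291, 2.149, 0.002]
force: [0.3, -0.1, -0.8]
opening: 0.0115
grasp_force: 50.0
```

{"name": "carry_out", "arguments": {"series": [[0,0,0,0,0,0.5,0],[0,0,0,0,0,0.5,0],[0,0,0,0,0,0,0],[0,0,0,0,0,0,0],[0,0,0,0,0,0,0]]}}

```text
time: 10.82
position: [0.5756, -0.0166, 0.0698]
orientation: [2.291, 2.149, 0.003]
force: [-1.5, 0.2, 5.7]
opening: 0.012
grasp_force: 50.0
```

The floor is bearing the load (force rose from −2.2 to +5.7 N). Releasing.

{"name": "carry_out", "arguments": {"series": [[0,0,0,0,0,0,10],[0,0,0,0,0,0,30],[0,0,0,0,0,0,60],[0,0,0,0,0,0,60],[0,0,0,0,0,0,60]]}}

```text
time: 11.23
position: [0.5756, -0.0166, 0.0683]
orientation: [-2.291, -2.149, -0.002]
force: [-0.4, -0.4, 0.5]
opening: 0.0344
grasp_force: 0.0
```

{"name": "carry_out", "arguments": {"series": [[0,0,0,0,0,0,60],[0,0,0,0,0,0,60],[0,0,0,0,0,-10,60],[0,0,0,0,0,-20,60],[0,0,0,0,0,-35,60]]}}

```text
time: 11.65
position: [0.5728, -0.0163, 0.1314]
orientation: [-2.287, -2.145, 0.006]
force: [1.2, -0.2, -0.0]
opening: 0.0563
grasp_force: 0.0
```

{"name": "carry_out", "arguments": {"series": [[0,0,0,0,0,-35,60],[0,0,0,0,0,-35,60],[0,0,0,0,0,-25,60],[0,0,0,0,0,0,60],[0,0,0,0,0,0,60]]}}

```text
time: 12.07
position: [0.5763, -0.0169, 0.2308]
orientation: [2.289, 2.147, 0.006]
force: [-0.1, 0.4, 0.1]
opening: 0.0564
grasp_force: 0.0
```

```bash
python3 -c "
from h import *
o=r.get_obs();print(o['position'],o['opening'],o['force'],o['time'])
im=r.snapshot('side');w=r.snapshot('wrist')
cv2.imwrite('pics/c5.png',np.vstack([cv2.resize(im[110:290,170:410],(640,480))[:,:],w[:120]])[:600]);cv2.imwrite('pics/c5.png',np.hstack([cv2.resize(im[120:290,190:400],(400,324)),cv2.resize(w,(400,250))[:250].repeat(1,0) if 0 else cv2.copyMakeBorder(cv2.resize(w,(400,250)),0,74,0,0,0)]))"
```

```text
[ 0.5763 -0.0169  0.2308] 0.0564312995125552 [-0.1194  0.4176  0.1278] 12.0667
```

View pics/c5.png

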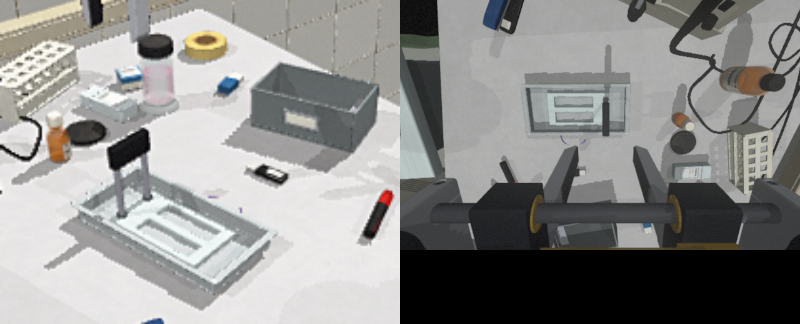

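The carrier lies flat in the tray, handle up at (130,150), centred between the walls. The bottle at (57,140) and the jar at (157,70) are still standing in place, and the gripper is clear.

```bash
python3 -c "
from station import r
print(r.close_job())"
```

```text
the job is handed in; nothing more can be done
None
```

The slide carrier came out of the bin at a slant, handle end first, and now lies flat in the shallow tray, handle up and released; the bottle and jar were left standing, and I handed the job in at about 12 s.

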